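# Seat and open the bedside sweet jar

## Robot

A 6-joint arm with a two-finger parallel gripper is mounted at the origin on the work surface. World frame = base frame: x ahead of the robot, y to its left, z up, the work surface at z = 0. Lengths are in m, angles in rad, forces in N, time in s.
With the tool pointing down it reaches from about 0.375 to 0.75 m from the base axis. Payload 9 kg.
Tool frame: the origin (TCP) lies between the finger pads; the fingertips stand 19 mm ahead of it and the grasp point (between the pads) is the TCP; z points along the fingers, x is the direction in which the jaws open and shut, and the axes are right-handed (so a half turn about z gives the same grasp; the last joint's range is limited). The gripper opens to 85 mm and grips with 20 to 120 N. Pads are 22 mm wide; open, the fingers measure 114 mm over their backs; the gripper's body (76 mm by 85 mm) begins 54 mm behind the grasp point. The pads swing forward as they close: fully open they stand 13 mm farther back than shut.
Start: joints at [0.979, 0.104, 0.097, 1.564, 0, 1.353], TCP at [0.219, 0.559, 0.217] pointing down, gripper open.
Joint ranges: [-2.99, 2.99], [-0.84, 1.86], [-1.1, 1.16], [-1.84, 2.11], [-1.51, 1.56], [-3.14, 3.14]. Speed limits (rad/s): [2.22, 2.22, 2.57, 3.14, 3.14, 3.14].

## Interface

Orientations are given as a unit quaternion [w, x, y, z].
In Python, from cell import env gives the robot as it stands.
- The arm moves only by the tool drive_tool, never from a script. Its argument "rows" is text: rows parted by semicolons, each of 7 numbers parted by spaces: the shift along the tool's x, y, z in m, then the turn, a rotation vector about the tool's x, y, z in rad, then the closure, from 0 (fully open) to 1 (shut). In form: dx dy dz rx ry rz grip; .... A call has 1 to 10 rows; each row is the pose to reach, as a shift and turn from the pose measured when the call began, along the tool's axes at that moment; what a row does not reach only later rows make up. A row lasts 1/8 s, in which the tool goes at most 62.5 mm and 10.7 degrees, less where a joint would pass 70% of its speed; a pose out of reach is approached as far as the arm can. A call with a gripper value outside its range is refused whole. The fingers move at their own pace and stop on an object; "squeeze" is the grip in N (left out, the last holds). Time passes only in rows, so rows that repeat a pose let the fingers close. It gives the time, the measured TCP pose, the force and the opening at its end, in the units of the state.
- env.state(): the state, without advancing time (a new reading comes with each control period).
- env.get_image(name): name is "scene" or "side" or "wrist"; returns a dict with "frame" (480x640x3 uint8, blue, green, red), "z_map" (480x640 float32, m along the optical axis (not along the pixel's ray), 0 where there is no reading), "fx", "fy", "cx", "cy" (pixels), "extrinsics" (4x4, takes a point from world to camera coordinates). Camera axes: x right, y down, z forward; pixel columns grow to the right and rows downward; lengths in m; the calibration is good to about 2 mm. A picture is of the moment at which its call begins.
- env.job_done(): hands the job in, once; it reports no verdict.
The state is a dict: "clock": time; "joint_pos": joint angles; "dq": joint speeds; "effort": joint torques, N m; "tool_pos": TCP position; "tcp_rot": TCP orientation; "contact_force": force on the tool from outside, world axes, zero at the start; "ft_torque": the same for the moment, N m; "width": opening from 0.0 (shut) to 1.0 (fully open).
Only numpy, scipy, OpenCV 4.12 (cv2) and the standard library are available. Lean on these libraries where they do the work, as an engineer would, in place of code of your own. Each camera call takes 0.05 s, during which the arm holds its last target.

## Task

Set the tightly capped square glass jar upright on the floor of the organiser's square well, so that it cannot turn, then unscrew its cap anticlockwise until the threads let go. Finish still holding the cap in the gripper, level and still, about two or three centimetres above the open mouth of the jar, with the jar left standing in the well. Leave everything else on the bedside table where it is.

Things in the scene. Friction and masses are not known exactly. Their poses are not given: they have to be found in the camera images.
- jar: Square clear glass jar, pale sweets inside, loose, 0.2 to 0.4 kg. Body 64 x 64 mm (sides along its x and y), 78 mm tall; above it a round neck 43 mm across (52 over the thread) to 98 mm. Origin: centre of the underside; z up. It and the round pot swap places at random. Standing on bare table it turns along with the cap.
- cap: Screw cap on the jar: solid round light-wood top, 60 mm across, 18 mm tall, over a metal skirt as wide, 12 mm tall; 60 g. Origin: centre of the skirt's lower edge, z up; on the jar it is 88 mm above the jar's underside (cap top at 118 mm; 10 mm free between skirt and jar's shoulder). Fully tight, its x axis lies along the jar's x axis. Screwed on, it is strong enough to lift the jar by.
- thread (a point): Centre of the jar's mouth, 100 mm above its underside (sealing ring's top; it springs up 3 mm with the cap off and presses the cap up with 16 N). About 0.15 to 0.5 N m turns the cap. It starts 0.02 to 0.17 rad anticlockwise (from above) of fully tight, is free to lift off from 1.13 to 1.74 rad, then meets a stop. The thread rises 2.5 mm; turning at fixed height also works.
- organiser: Fixed dark-wood block, 120 mm (x) x 190 mm (y) x 40 mm tall, with a square well and a round recess (56 mm across, 30 mm deep) in its top. Origin: centre of the underside, z up. Its heading varies by up to 0.4 rad.
- well (a point): Centre of the floor of the organiser's square well, 10 mm above the table: 68 x 68 mm, 30 mm deep, mouth chamfered 3 mm, sides along this point's x and y. It lies 42 mm to the organiser's -y side; the round recess's centre is 50 mm to +y. The jar fits in any of four quarter turns, 2 mm play a side, and can turn about 0.06 rad in it.
- pot: Round white cosmetic pot with a black lid, 58 mm across, 62 mm tall; bystander (origin, as for all bystanders, at the centre of its underside).
- phone: Phone lying flat, 72 x 146 x 9 mm; bystander.
- mug: Blue ceramic mug, 80 mm across, 85 mm tall; bystander.
- book: Orange book lying flat, 200 x 130 x 28 mm; bystander.
- clock: White bedside clock, 45 x 100 x 81 mm tall; bystander.
- glasses_case: Dark spectacle case, 62 x 160 x 32 mm tall; bystander.
- remote: Grey remote control, 155 x 45 x 20 mm; bystander.
Mind the look-alikes: they are no part of the job. What is meant by the cap is not yellow, and is the smaller of those in its own colour. What is shaped like the jar but orange is not meant.

How it is judged:
On the way, in this order (a step that is already met when the one before it is completed fails the run):
1. the jar stands on the floor of the square well with its cap still on (horizontal distance between jar and well below 0.006 m and z of jar in the frame of well below 0.004 m and angle between jar's own z axis and vertical below 0.06 rad and z of cap in the frame of jar below 0.094 m), for 0.2 s.
2. the cap is off the thread and lifted clear of the jar, which stays in the well (horizontal distance between jar and well below 0.006 m and z of jar in the frame of well below 0.004 m and angle between jar's own z axis and vertical below 0.06 rad and z of cap in the frame of jar above 0.103 m), for 0.2 s.
At the end, for the whole second after the job is handed in: Jar in the square well (6 mm off centre, 4 mm off the floor, 0.06 rad tilt at most). Fingers hold the cap level (0.2 rad) and still, touching neither jar nor organiser, within 25 mm of the jar's axis, its lower edge 106 to 165 mm above the jar's underside (horizontal distance between jar and well below 0.006 m and z of jar in the frame of well below 0.004 m and angle between jar's own z axis and vertical below 0.06 rad and z of cap in the frame of jar between 0.106 and 0.165 m and horizontal distance between cap and jar below 0.025 m and angle between cap's own z axis and vertical below 0.2 rad and contact force between the fingers and cap above 0.5 N and contact force between cap and jar below 0.05 N and contact force between cap and organiser below 0.05 N and linear speed of each of cap, jar below 0.02 m/s and angular speed of cap below 0.2 rad/s); the arm keeps its last pose, push and grip.
It fails at once if a bystander is moved more than 30 mm (distance of any of pot, phone, mug, book, clock, glasses_case, remote from where it was at the start of the episode above 0.03 m).
It also fails if it takes over 42 s, if anything falls off the work surface, if the arm or the gripper's body presses on something with over 40 N, if the wrist force passes 120 N, or if a joint passes its speed limit or range.

## Working session

There is one attempt and no reset: what is moved stays moved. The work goes in short steps, Python scripts to look and compute and a tool call to move; the robot and the scene stay as the last step left them, time stands still between calls to the robot, and variables do not carry over. Pictures are saved under pics/ and viewed, and the job is handed in when it is done.

Besides the shell and the picture viewer there is one more tool, called after "Call:" as a command line: name --argument value ..., lists and objects as JSON in quotes. drive_tool: Moves the arm, as the interface text tells. Its arguments: {"type":"object","properties":{"rows":{"type":"string"},"squeeze":{"type":"number"}},"required":["rows"]}

```bash
mkdir -p pics; ls; python3 - <<'E'
from cell import env
import cv2
s=env.state();print(s)
for n in("scene","side","wrist"):
    d=env.get_image(n);cv2.imwrite(f"pics/{n}0.png",d["frame"]);print(n,d["fx"],d["cx"],d["cy"],d["extrinsics"].round(3).tolist())
E
```

```text
pics
{'clock': 0.0, 'joint_pos': array([9.79308705e-01, 1.04722026e-01, 9.64430416e-02, 1.56386439e+00,
       8.34684810e-09, 1.35311265e+00]), 'dq': array([-6.32937105e-05,  1.82650972e-03,  1.18286999e-03,  7.90415794e-05,
       -6.45597315e-04, -5.32671392e-04]), 'effort': array([-9.51931215e-04, -5.56931877e+01,  5.03644502e+01,  1.69638946e-02,
       -1.86318207e-04,  2.21981435e-05]), 'tool_pos': array([0.21887889, 0.55827825, 0.21609458]), 'tcp_rot': array([ 2.50327761e-04,  8.26183609e-01,  5.63400560e-01, -6.25275453e-04]), 'contact_force': array([ 0.14008528, -0.27137837, -0.34024815]), 'ft_torque': array([ 0.06024985,  0.01151064, -0.03322689]), 'width': 1.0001523042141809}
scene 569.7465624285887 317.8872974527667 243.40930576348643 [[-0.254, 0.967, -0.004, 0.154], [0.773, 0.201, -0.602, -0.364], [-0.582, -0.156, -0.798, 1.639], [0.0, 0.0, 0.0, 1.0]]
side 535.3471414777001 317.5286148602449 238.40514513537434 [[0.985, -0.17, -0.011, -0.534], [-0.131, -0.713, -0.688, 0.143], [0.109, 0.68, -0.725, 1.116], [0.0, 0.0, 0.0, 1.0]]
wrist 416.87649066579235 316.22561225416723 237.02223222885615 [[0.366, 0.931, -0.0, -0.6], [0.894, -0.351, 0.278, -0.035], [0.258, -0.102, -0.961, 0.378], [0.0, 0.0, 0.0, 1.0]]
```

View pics/scene0.png

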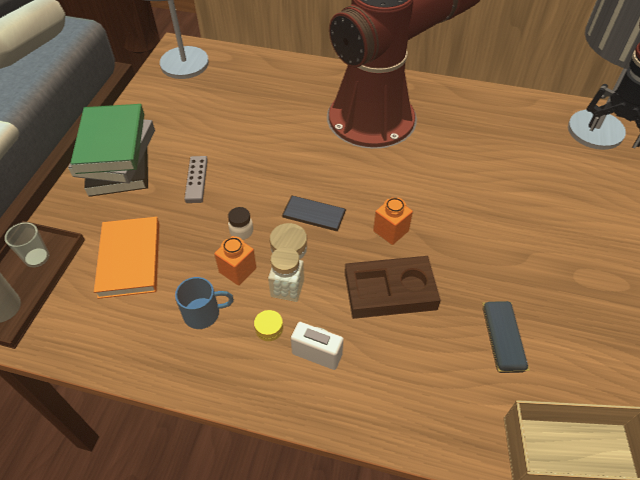

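View pics/side0.png

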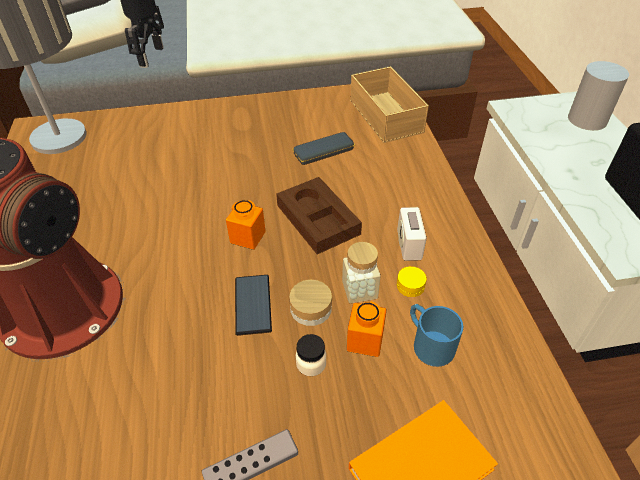

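View pics/wrist0.png

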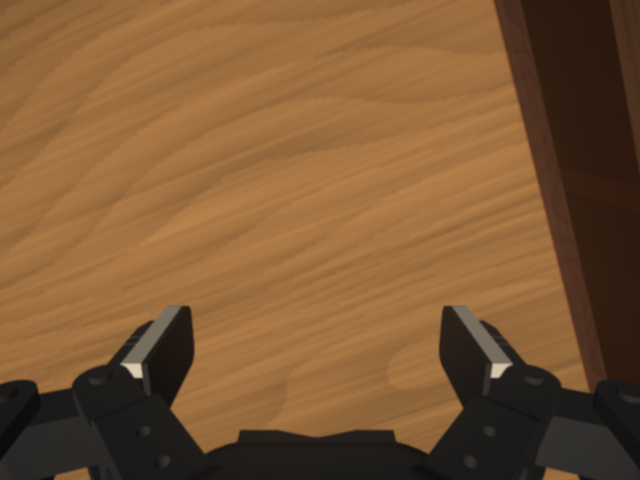

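```bash
cat > h.py <<'E'
from cell import env
import numpy as np, cv2
from scipy.spatial.transform import Rotation as R
def cloud(d):
    z=d["z_map"];v,u=np.mgrid[0:480,0:640]
    P=np.stack([(u-d["cx"])/d["fx"]*z,(v-d["cy"])/d["fy"]*z,z],-1)
    E=d["extrinsics"];return (P-E[:3,3])@E[:3,:3]
def proj(d,p):
    E=d["extrinsics"];c=np.asarray(p)@E[:3,:3].T+E[:3,3]
    return np.stack([c[...,0]/c[...,2]*d["fx"]+d["cx"],c[...,1]/c[...,2]*d["fy"]+d["cy"]],-1)
def circ(P): # kasa fit
    A=np.c_[2*P,np.ones(len(P))];s=np.linalg.lstsq(A,(P**2).sum(1),rcond=None)[0]
    return s[:2],np.sqrt(s[2]+s[:2]@s[:2])
E
python3 - <<'E'
from h import *
for n,(x,y) in dict(scene=(285,270),side=(345,270)).items():
    d=env.get_image(n);P=cloud(d);f=d["frame"]
    a=f[y-75:y+75,x-100:x+100];cv2.imwrite(f"pics/crop_{n}.png",cv2.resize(a,(800,600),interpolation=cv2.INTER_CUBIC))
    np.savez(f"{n}.npz",P=P,f=f)
    # cap top: height 118, radius search
    H=P[...,2]
    box={'scene':(260,310,240,285),'side':(340,385,235,285)}[n]
    m=np.zeros(H.shape,bool);m[box[2]:box[3],box[0]:box[1]]=1
    t=m&(H>.112)&(H<.125);q=P[t];print(n,"captop",t.sum(),q.mean(0), q[:,2].std(), cv2.minEnclosingCircle(q[:,:2].astype(np.float32)))
    # organizer top
    box={'scene':(335,445,250,320),'side':(270,365,170,255)}[n]
    m=np.zeros(H.shape,bool);m[box[2]:box[3],box[0]:box[1]]=1
    t=m&(H>.035)&(H<.045);q=P[t];r=cv2.minAreaRect(q[:,:2].astype(np.float32));print("org",t.sum(),r,q[:,2].mean())
    t=m&(H>.004)&(H<.02);q=P[t];print("wellfloor",t.sum())
E
```

```text
scene captop 553 [ 0.62285693 -0.068065    0.1179777 ] 0.002084261967787112 ((0.6208242177963257, -0.06901109218597412), 0.031161898747086525)
org 2782 ((0.5696616768836975, 0.15708838403224945), (0.12652422487735748, 0.1910053789615631), 21.218263626098633) 0.039334589539052285
wellfloor 1347
side captop 610 [ 0.61966129 -0.07122424  0.11922194] 0.0020316236824818295 ((0.6200199723243713, -0.06794153153896332), 0.03143003210425377)
org 2155 ((0.5693621635437012, 0.15705427527427673), (0.12277545034885406, 0.1972639262676239), 21.183652877807617) 0.04047963803933054
wellfloor 1166
```

```bash
python3 - <<'E'
import cv2,numpy as np
a=cv2.imread('pics/crop_scene.png');b=cv2.imread('pics/crop_side.png')
cv2.imwrite('pics/cc.png',np.hstack([a[:,200:600],b[:,200:600]]))
E
```

```text
(no output)
```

View pics/cc.png

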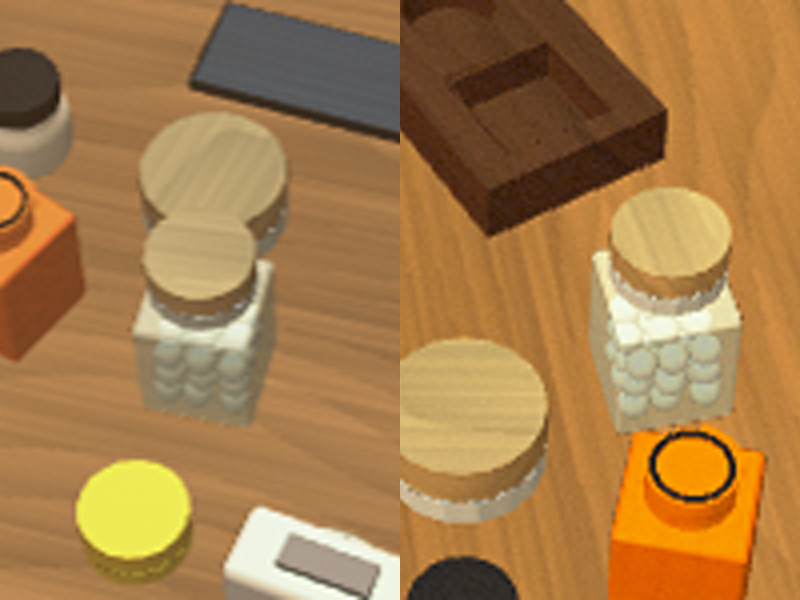

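```bash
python3 - <<'E'
from h import *
A=[]
for n in("scene","side"):
    P=np.load(n+".npz")["P"].reshape(-1,3)
    d=np.linalg.norm(P[:,:2]-[.6205,-.0685],axis=1)
    q=P[(d<.046)&(P[:,2]>.01)&(P[:,2]<.083)]; A.append(q)
    print(n,len(q),cv2.minAreaRect(q[:,:2].astype(np.float32)),np.histogram(q[:,2],8,(0,.085))[0])
    o=P[(np.abs(P[:,0]-.57)<.13)&(np.abs(P[:,1]-.157)<.13)]
    Rm=np.array([[np.cos(.37),np.sin(.37)],[-np.sin(.37),np.cos(.37)]])
    w=o[(o[:,2]>.006)&(o[:,2]<.014)];l=(w[:,:2]-[.5695,.157])@Rm.T
    l=l[(np.abs(l[:,0])<.045)&(l[:,1]<0)&(l[:,1]>-.085)];print("well local range",len(l),l.min(0),l.max(0))
    t=o[(o[:,2]>.036)&(o[:,2]<.044)];lt=(t[:,:2]-[.5695,.157])@Rm.T
    print(np.percentile(lt,[.3,99.7],axis=0))
q=np.vstack(A)[:,:2]
# square fit: yaw by min mean dist of outer points to square 64
best=[]
import itertools
for yaw in np.arange(0,np.pi/2,.01):
    c,s=np.cos(yaw),np.sin(yaw);l=q@np.array([[c,-s],[s,c]])
    lo,hi=np.percentile(l,[1,99],axis=0);best.append((np.prod(hi-lo),yaw,hi-lo,(np.array([[c,-s],[s,c]])@((hi+lo)/2))))
best.sort(key=lambda b:b[0]);print(best[:4])
im=np.zeros((600,600,3),np.uint8)
for a,c in zip(A,((0,255,255),(255,0,255))):
    for p in a: cv2.circle(im,(int((p[0]-.57)*6000),int((p[1]+.12)*6000)),2,c,-1)
cv2.imwrite("pics/sq.png",im)
E
```

```text
scene 801 ((0.6230261921882629, -0.06806093454360962), (0.06548883765935898, 0.06473260372877121), 1.9640904664993286) [  5  78  96  89  88 102 133 210]
well local range 550 [-0.03695731 -0.07192652] [ 0.01956605 -0.00729835]
[[-0.06142486 -0.09503548]
 [ 0.06160993  0.09485536]]
side 1038 ((0.6201228499412537, -0.07019411027431488), (0.06486588716506958, 0.06515546143054962), 1.9994864463806152) [  5 115 123 118 117 125 126 309]
well local range 325 [-0.02094947 -0.05370442] [ 0.03662256 -0.00373343]
[[-0.06052625 -0.09566012]
 [ 0.06042252  0.09732637]]
[(np.float64(0.004315829767446101), np.float64(0.03), array([0.0662977 , 0.06509773]), array([ 0.62124871, -0.06915125])), (np.float64(0.0043179077718071765), np.float64(0.02), array([0.06629329, 0.06513341]), array([ 0.6211781 , -0.06916597])), (np.float64(0.004336033391562085), np.float64(0.04), array([0.06649951, 0.06520399]), array([ 0.62127854, -0.06919392])), (np.float64(0.00434398741162945), np.float64(0.01), array([0.06642809, 0.06539383]), array([ 0.62105146, -0.06913897]))]
```

View pics/sq.png

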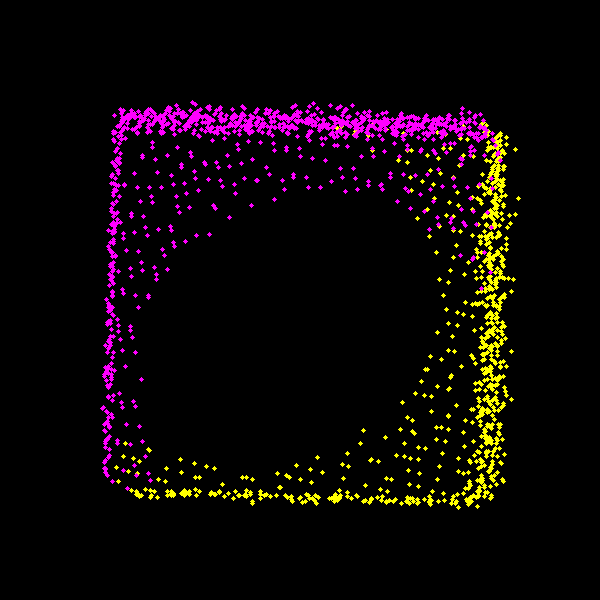

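```bash
python3 - <<'E'
from h import *
for n,bx in (("scene",dict(oj=(215,258,233,285),big=(270,308,224,250),org2=(370,415,195,245))),("side",dict(oj=(345,388,300,357),big=(288,333,280,325),yel=(395,428,265,298)))):
    z=np.load(n+".npz");P=z["P"];hs=cv2.cvtColor(z["f"],cv2.COLOR_BGR2HSV)
    for k,b in bx.items():
        q=P[b[2]:b[3],b[0]:b[1]].reshape(-1,3);q=q[q[:,2]>.02];print(n,k,q.min(0).round(3),q.max(0).round(3))
# refine well center: edges of top hole using local plane raster, both cams
E
```

```text
scene oj [ 0.507 -0.234  0.02 ] [1.275 0.18  1.09 ]
scene big [ 0.469 -0.139  0.021] [1.275 0.18  1.09 ]
scene org2 [0.359 0.086 0.02 ] [1.275 0.18  1.09 ]
side oj [ 0.423 -0.747  0.02 ] [ 0.642 -0.155  0.901]
side big [ 0.423 -0.747  0.02 ] [ 0.553 -0.053  0.901]
side yel [ 0.423 -0.747  0.02 ] [ 0.758 -0.048  0.901]
```

```bash
python3 - <<'E'
from h import *
Q=np.vstack([np.load(n+".npz")["P"].reshape(-1,3) for n in("scene","side")])
Q=Q[(np.abs(Q[:,0]-.62)<.15)&(np.abs(Q[:,1]+.07)<.15)&(Q[:,2]>.02)&(Q[:,2]<.3)]
im=np.zeros((600,600,3),np.uint8)
for p in Q[np.argsort(Q[:,2])]:
    c=cv2.applyColorMap(np.uint8([[min(255,p[2]*2000)]]),cv2.COLORMAP_JET)[0,0].tolist()
    cv2.circle(im,(int((p[0]-.47)*2000),int((p[1]+.22)*2000)),2,c,-1)
cv2.circle(im,(301,302),114,(255,255,255),1)
cv2.imwrite("pics/top.png",im)
E
```

```text
(no output)
```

View pics/top.png

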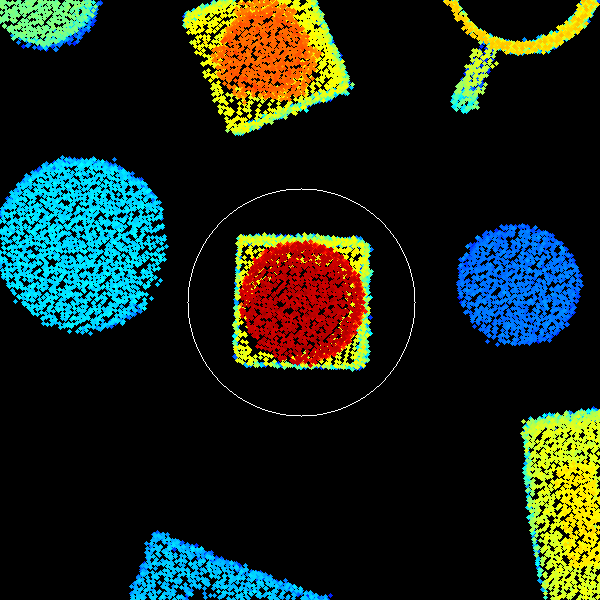

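Candidates in the scene view: clear jar with wooden cap (285,265); orange jars (236,262) and (393,220) rejected; large loose wooden lid (288,240) and yellow lid (268,325) rejected. The close crop shows the clear jar with sweets wearing the smaller wooden cap, so that is the one.

Call:
drive_tool --rows "-0.437 0.603 0.016 0 0 0 0; -0.437 0.603 0.016 0 0 0 0; -0.437 0.603 0.016 0 0 0 0; -0.437 0.603 0.016 0 0 0 0; -0.437 0.603 0.016 0 0 0 0; -0.437 0.603 0.016 0 0 0 0; -0.437 0.603 0.016 0 0 0 0; -0.437 0.603 0.016 0 0 0 0; -0.437 0.603 0.016 0 0 0 0; -0.437 0.603 0.016 0 0 0 0" --squeeze 60

```text
clock: 1.5
tool_pos: [0.557, 0.0304, 0.2034]
tcp_rot: [0.0, 0.826, 0.563, -0.0]
contact_force: [0.2, -0.1, -0.0]
width: 0.998
```

```bash
cat >> h.py <<'E'
def go(x,y,z,yaw):
    s=env.state();w=s["tcp_rot"];T=R.from_quat([w[1],w[2],w[3],w[0]])
    G=R.from_matrix(np.array([[np.cos(yaw),np.sin(yaw),0],[np.sin(yaw),-np.cos(yaw),0],[0,0,-1]]))
    X=T.as_matrix()[:,0]
    print("t",round(s["clock"],2),"pos",s["tool_pos"].round(4),"yaw",round(float(np.arctan2(X[1],X[0])),4),"w",round(s["width"],3),"F",s["contact_force"].round(1),"M",s["ft_torque"].round(2),"j",s["joint_pos"].round(2))
    print("rel",T.inv().apply(np.array([x,y,z])-s["tool_pos"]).round(4),(T.inv()*G).as_rotvec().round(4))
E
python3 -c "
from h import *
go(.6205,-.069,.2,1.197)"
```

```text
t 1.5 pos [0.557  0.0304 0.2034] yaw 1.1967 w 0.998 F [ 0.2 -0.1 -0. ] M [0.12 0.01 0.07] j [-0.18 -0.03 -0.06  1.54 -0.    0.19]
rel [-0.0693  0.0955  0.0034] [ 0.0003  0.0003 -0.0003]
```

Call:
drive_tool --rows "-0.069 0.0955 0.003 0 0 0 0; -0.069 0.0955 0.003 0 0 0 0; -0.069 0.0955 0.003 0 0 0 0; -0.069 0.0955 0.003 0 0 0 0"

```text
clock: 2.0
tool_pos: [0.6204, -0.0685, 0.2001]
tcp_rot: [-0.0, 0.826, 0.563, -0.0]
contact_force: [0.2, 0.0, 0.2]
width: 1.003
```

```bash
python3 -c "
from h import *
d=env.get_image('wrist');cv2.imwrite('pics/w1.png',d['frame'])
P=cloud(d);q=P[(P[...,2]>.112)&(P[...,2]<.125)&(np.linalg.norm(P[...,:2]-[.6205,-.069],axis=-1)<.06)]
print(len(q),q.mean(0),cv2.minEnclosingCircle(q[:,:2].astype(np.float32)))
q=P[(P[...,2]>.07)&(P[...,2]<.082)&(np.linalg.norm(P[...,:2]-[.6205,-.069],axis=-1)<.06)]
print(len(q),cv2.minAreaRect(q[:,:2].astype(np.float32)))
go(.6205,-.069,.106,1.197)"
```

```text
7521 [ 0.61911733 -0.06668421  0.11838487] ((0.620416522026062, -0.06704220920801163), 0.030074650421738625)
1785 ((0.6198499798774719, -0.06729136407375336), (0.06386983394622803, 0.06401631236076355), 1.661373257637024)
t 2.05 pos [ 0.6203 -0.068   0.2006] yaw 1.1973 w 1.001 F [-0.7 -0.5 -0.3] M [ 0.01  0.01 -0.  ] j [-0.32  0.18  0.14  1.54 -0.    0.06]
rel [-0.0009  0.0005  0.0946] [0.0001 0.0001 0.0003]
```

View pics/w1.png

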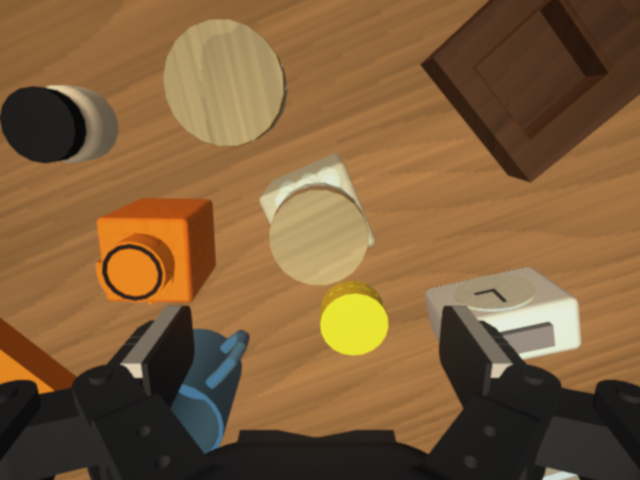

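The wrist view shows the cap top at (318,235), with the fingers straddling it and the neighbouring objects clear. It agrees with the fixed cameras to about 2 mm.

Call:
drive_tool --rows "0 0 0.05 0 0 0 0; 0 0 0.08 0 0 0 0; 0 0 0.098 0 0 0 0; 0 0 0.098 0 0 0 0; 0 0 0.098 0 0 0 1; 0 0 0.098 0 0 0 1; 0 0 0.098 0 0 0 1; 0 0 0.098 0 0 0 1; 0 0 0.098 0 0 0 1; 0 0 0.098 0 0 0 1" --squeeze 60

```text
clock: 3.3
tool_pos: [0.6215, -0.0684, 0.1044]
tcp_rot: [0.001, 0.826, 0.563, 0.001]
contact_force: [-0.7, 0.3, 6.6]
width: -0.003
```

```bash
python3 -c "
from h import *
for n in('wrist','side'):
  d=env.get_image(n);cv2.imwrite('pics/%s2.png'%n,d['frame'])
a=d['frame'][180:330,260:460];cv2.imwrite('pics/side2c.png',cv2.resize(a,(800,600)))
go(.6205,-.069,.18,1.197)"
```

```text
t 3.4 pos [ 0.6215 -0.0684  0.1044] yaw 1.1972 w -0.006 F [0.  0.6 7.2] M [ 0.03 -0.03 -0.  ] j [-0.32  0.18 -0.02  1.36 -0.    0.06]
rel [-0.0009 -0.0005 -0.0756] [ 0.0031 -0.      0.0002]
```

View pics/side2c.png

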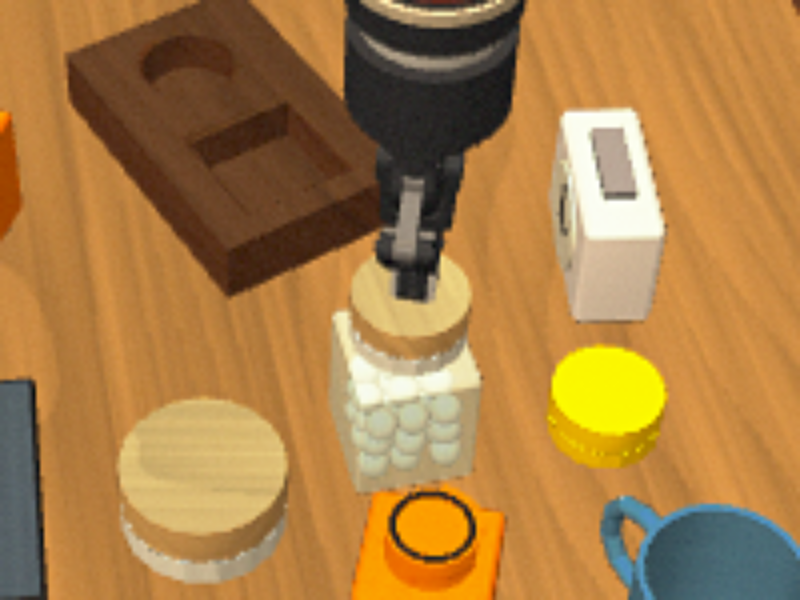

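View pics/wrist2.png

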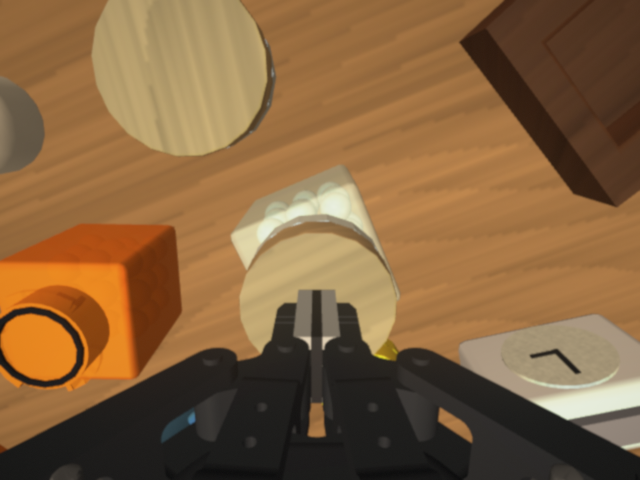

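```bash
python3 -c "
from h import *
for n in('scene','side'):
  d=env.get_image(n);P=cloud(d)
  x,y=proj(d,np.array([.6205,-.069,.118]));print(n,x,y);x,y=int(x),int(y)
  cv2.imwrite('pics/%s3c.png'%n,cv2.resize(d['frame'][y-45:y+45,x-60:x+60],(800,600)))
  m=np.linalg.norm(P[...,:2]-[.6215,-.0684],axis=-1)<.06
  q=P[m&(P[...,2]>.06)]
  print(np.histogram(q[:,2],30,(.06,.21)))
  for h in((.074,.082),(.113,.123)):
    t=q[(q[:,2]>h[0])&(q[:,2]<h[1])];print(len(t),cv2.minEnclosingCircle(t[:,:2].astype(np.float32)))
"
```

```text
scene 284.0423949564731 257.6945616941647
(array([ 36,  52,  97, 178,  14,  16,  36,  37,  31,  31,  52, 253,  64,
        15,  20,  19,  12,  19,  11,  10,  19,  42,  59,  50,  39,  54,
        49,  45,  66,  80]), array([0.06 , 0.065, 0.07 , 0.075, 0.08 , 0.085, 0.09 , 0.095, 0.1  ,
       0.105, 0.11 , 0.115, 0.12 , 0.125, 0.13 , 0.135, 0.14 , 0.145,
       0.15 , 0.155, 0.16 , 0.165, 0.17 , 0.175, 0.18 , 0.185, 0.19 ,
       0.195, 0.2  , 0.205, 0.21 ]))
215 ((0.621138334274292, -0.06839737296104431), 0.042368948459625244)
339 ((0.6239876747131348, -0.06820980459451675), 0.030457420274615288)
side 362.313202966778 253.3331366374972
(array([ 52,  68,  77, 251,  35,   3,  49,  47,  40,  56,  48, 275, 139,
        15,  18,  17,  18,   8,   1,   0,   1,   7,  10,   5,  18,  31,
        23,  16,  21,  31]), array([0.06 , 0.065, 0.07 , 0.075, 0.08 , 0.085, 0.09 , 0.095, 0.1  ,
       0.105, 0.11 , 0.115, 0.12 , 0.125, 0.13 , 0.135, 0.14 , 0.145,
       0.15 , 0.155, 0.16 , 0.165, 0.17 , 0.175, 0.18 , 0.185, 0.19 ,
       0.195, 0.2  , 0.205, 0.21 ]))
302 ((0.6204407811164856, -0.0683629959821701), 0.04281701520085335)
427 ((0.6205681562423706, -0.06950773298740387), 0.03119823895394802)
```

View pics/scene3c.png

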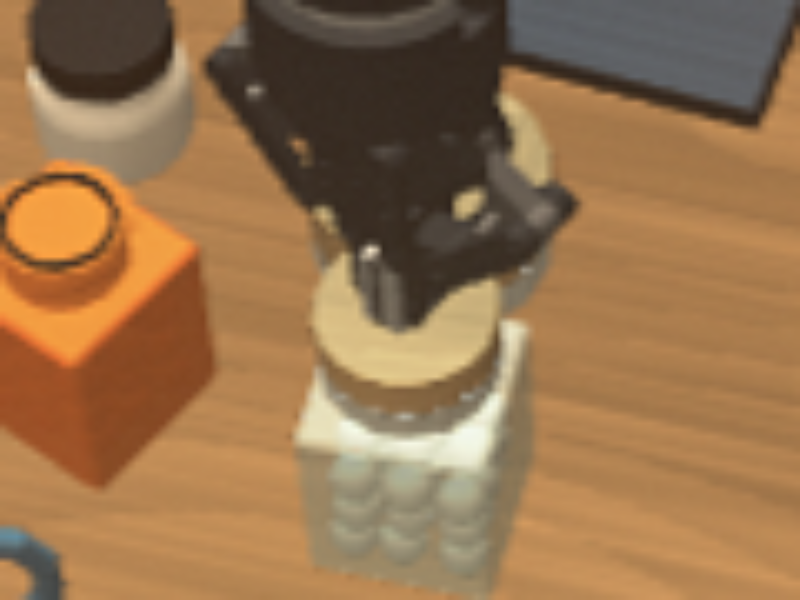

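```bash
python3 -c "
from h import *
d=env.get_image('wrist');P=cloud(d);z=d['z_map']
for v in range(280,420,10): print(v,[P[v,u].round(3).tolist() for u in (300,318,335)])
print(env.state()['tool_pos'],env.state()['effort'].round(1))
E=d['extrinsics'];print('cam',-E[:3,:3].T@E[:3,3])
"
```

```text
280 [[0.607, -0.069, 0.119], [0.609, -0.063, 0.119], [0.612, -0.057, 0.118]]
290 [[0.609, -0.07, 0.122], [0.611, -0.064, 0.123], [0.616, -0.059, 0.118]]
300 [[0.609, -0.069, 0.131], [0.611, -0.064, 0.132], [0.614, -0.059, 0.13]]
310 [[0.609, -0.069, 0.139], [0.611, -0.064, 0.138], [0.613, -0.059, 0.14]]
320 [[0.609, -0.069, 0.146], [0.611, -0.064, 0.146], [0.613, -0.059, 0.146]]
330 [[0.609, -0.069, 0.152], [0.612, -0.064, 0.151], [0.613, -0.059, 0.152]]
340 [[0.609, -0.068, 0.158], [0.612, -0.064, 0.156], [0.612, -0.059, 0.159]]
350 [[0.609, -0.068, 0.164], [0.615, -0.065, 0.157], [0.612, -0.06, 0.164]]
360 [[0.609, -0.068, 0.168], [0.619, -0.067, 0.155], [0.612, -0.059, 0.169]]
370 [[0.609, -0.068, 0.173], [0.621, -0.068, 0.157], [0.612, -0.06, 0.173]]
380 [[0.608, -0.067, 0.178], [0.624, -0.069, 0.157], [0.608, -0.059, 0.182]]
390 [[0.609, -0.067, 0.181], [0.628, -0.07, 0.156], [0.609, -0.059, 0.185]]
400 [[0.61, -0.068, 0.182], [0.631, -0.071, 0.156], [0.611, -0.06, 0.185]]
410 [[0.612, -0.069, 0.183], [0.752, -0.118, -0.001], [0.614, -0.061, 0.185]]
[ 0.62152346 -0.06840155  0.10445696] [ -0.  -55.3  46.3   0.   -0.    0. ]
cam [ 0.55511219 -0.04247176  0.26077195]
```

Call:
drive_tool --rows "0 0 -0.05 0 0 0 1; 0 0 -0.06 0 0 0 1; 0 0 -0.06 0 0 0 1"

```text
clock: 3.92
tool_pos: [0.622, -0.0686, 0.1654]
tcp_rot: [0.002, 0.826, 0.563, 0.002]
contact_force: [0.1, -0.2, -0.2]
width: 0.0
```

```bash
python3 -c "
from h import *
d=env.get_image('wrist');P=cloud(d);cv2.imwrite('pics/w4.png',d['frame'])
s=env.state();print(s['tool_pos'],s['width'],s['contact_force'].round(1))
for v in range(270,360,10): print(v,[(P[v,u]-s['tool_pos']).round(3).tolist() for u in (300,318,335)])
"
```

```text
[ 0.62131894 -0.06838941  0.16404125] 0.003598018022963525 [-0.3 -0.2 -0.7]
270 [[0.003, -0.01, -0.046], [0.007, -0.002, -0.046], [0.01, 0.007, -0.045]]
280 [[0.009, -0.012, -0.046], [0.012, -0.004, -0.046], [0.015, 0.005, -0.046]]
290 [[-0.012, -0.002, 0.02], [-0.01, 0.005, 0.02], [0.021, 0.003, -0.045]]
300 [[-0.012, -0.001, 0.029], [-0.009, 0.004, 0.028], [-0.007, 0.01, 0.028]]
310 [[-0.011, -0.001, 0.035], [-0.01, 0.005, 0.037], [-0.008, 0.01, 0.037]]
320 [[-0.011, -0.001, 0.042], [-0.009, 0.004, 0.042], [-0.007, 0.009, 0.041]]
330 [[-0.011, -0.001, 0.048], [-0.01, 0.004, 0.049], [-0.008, 0.009, 0.049]]
340 [[-0.013, 0.0, 0.057], [-0.009, 0.004, 0.053], [-0.009, 0.009, 0.057]]
350 [[-0.012, 0.0, 0.061], [-0.005, 0.003, 0.052], [-0.009, 0.009, 0.062]]
```

View pics/w4.png

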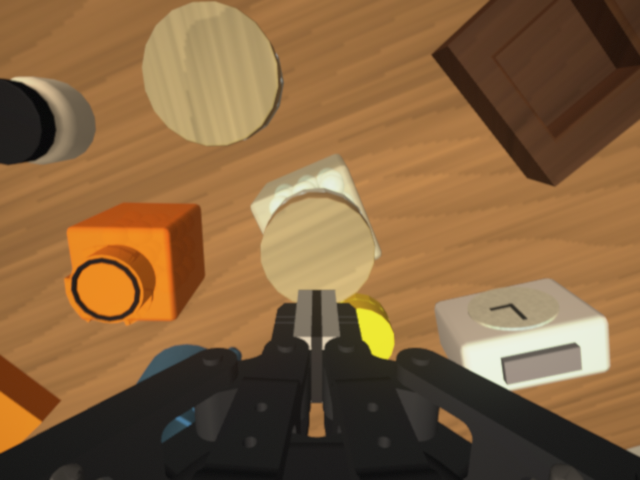

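The fingers closed on top of the cap. The pads sit about 35 mm farther back than the reported TCP implies: shut tips are about 16 mm above the reported TCP z, and nothing was disturbed. I'll open, re-measure, then go lower.

Call:
drive_tool --rows "0 0 0 0 0 0 0; 0 0 0 0 0 0 0; 0 0 0 0 0 0 0; 0 0 0 0 0 0 0; 0 0 0 0 0 0 0; 0 0 0 0 0 0 0"

```text
clock: 4.72
tool_pos: [0.6214, -0.0684, 0.1641]
tcp_rot: [0.001, 0.826, 0.563, 0.001]
contact_force: [0.7, -0.5, -0.4]
width: 1.005
```

```bash
python3 -c "
from h import *
d=env.get_image('wrist');P=cloud(d)
s=env.state();print(s['tool_pos'],s['width'])
for v in range(290,350,8): print(v,[(P[v,u]-s['tool_pos']).round(3).tolist() for u in (182,186,190,445,450,455)])
q=P[(P[...,2]>.112)&(P[...,2]<.125)&(np.linalg.norm(P[...,:2]-[.6205,-.069],axis=-1)<.06)]
print(len(q),cv2.minEnclosingCircle(q[:,:2].astype(np.float32)))
q=P[(P[...,2]>.07)&(P[...,2]<.082)&(np.linalg.norm(P[...,:2]-[.6205,-.069],axis=-1)<.06)]
print(len(q),cv2.minAreaRect(q[:,:2].astype(np.float32)))
go(.6205,-.0682,.066,1.197)
"
```

```text
[ 0.62133599 -0.06838085  0.16406405] 1.0021966289233497
290 [[0.006, -0.1, -0.104], [0.01, -0.101, -0.113], [0.013, -0.102, -0.121], [0.103, 0.075, -0.164], [0.104, 0.079, -0.164], [0.107, 0.083, -0.166]]
298 [[0.011, -0.102, -0.104], [0.015, -0.104, -0.112], [0.018, -0.104, -0.119], [0.11, 0.073, -0.164], [0.112, 0.077, -0.164], [0.113, 0.081, -0.164]]
306 [[-0.026, -0.037, 0.031], [-0.026, -0.036, 0.03], [0.039, -0.129, -0.165], [0.006, 0.044, 0.03], [0.006, 0.045, 0.031], [0.006, 0.047, 0.031]]
314 [[-0.026, -0.035, 0.037], [-0.024, -0.037, 0.032], [-0.022, -0.037, 0.029], [0.008, 0.043, 0.031], [0.006, 0.044, 0.035], [0.005, 0.045, 0.038]]
322 [[-0.023, -0.037, 0.037], [-0.022, -0.037, 0.034], [-0.02, -0.038, 0.03], [0.011, 0.042, 0.031], [0.009, 0.043, 0.035], [0.006, 0.043, 0.04]]
330 [[-0.021, -0.037, 0.038], [-0.019, -0.039, 0.034], [-0.017, -0.039, 0.03], [0.014, 0.041, 0.031], [0.011, 0.042, 0.037], [0.008, 0.043, 0.041]]
338 [[-0.019, -0.038, 0.039], [-0.017, -0.039, 0.034], [-0.014, -0.04, 0.03], [0.016, 0.04, 0.033], [0.012, 0.041, 0.039], [0.011, 0.042, 0.041]]
346 [[-0.016, -0.039, 0.039], [-0.014, -0.04, 0.036], [-0.012, -0.041, 0.032], [0.018, 0.039, 0.033], [0.015, 0.04, 0.038], [0.013, 0.041, 0.042]]
10081 ((0.6203843355178833, -0.06707270443439484), 0.030250975862145424)
2313 ((0.6202091574668884, -0.06728365272283554), (0.06433437764644623, 0.06402507424354553), 1.5476716756820679)
t 4.78 pos [ 0.6213 -0.0684  0.1641] yaw 1.1971 w 1.002 F [0.1 0.1 0.4] M [-0.   -0.   -0.01] j [-0.32  0.17  0.08  1.47 -0.    0.06]
rel [-0.0001 -0.0011  0.0981] [ 0.0031 -0.0001  0.0001]
```

Call:
drive_tool --rows "0 -0.001 0.03 0.003 0 0 0; 0 -0.001 0.06 0.003 0 0 0; 0 -0.001 0.08 0.003 0 0 0; 0 -0.001 0.098 0.003 0 0 0; 0 -0.001 0.098 0.003 0 0 0; 0 -0.001 0.098 0.003 0 0 1; 0 -0.001 0.098 0.003 0 0 1; 0 -0.001 0.098 0.003 0 0 1; 0 -0.001 0.098 0.003 0 0 1; 0 -0.001 0.098 0.003 0 0 1" --squeeze 60

```text
clock: 6.02
tool_pos: [0.6217, -0.0682, 0.0676]
tcp_rot: [0.001, 0.826, 0.564, 0.001]
contact_force: [0.3, 2.2, 6.0]
width: 0.686
```

```bash
python3 -c "
from h import *
go(.6205,-.0682,.066,1.197)
d=env.get_image('side');x,y=362,253
cv2.imwrite('pics/side5.png',cv2.resize(d['frame'][y-45:y+45,x-60:x+60],(800,600)))
"
```

```text
t 6.03 pos [ 0.6217 -0.0682  0.0676] yaw 1.1973 w 0.686 F [0.3 2.2 6. ] M [0.16 0.11 0.03] j [-0.32  0.2  -0.07  1.3   0.    0.06]
rel [-0.0004 -0.0011  0.0016] [ 0.0024 -0.0005  0.0003]
```

View pics/side5.png

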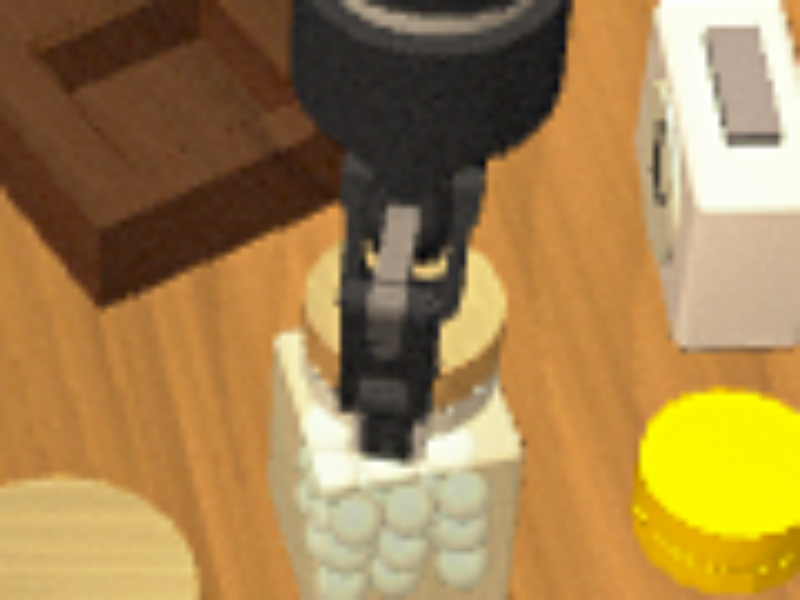

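Call:
drive_tool --rows "0 0 -0.03 0 0 0 1; 0 0 -0.07 0 0 0 1; 0 0 -0.1 0 0 0 1; 0 0 -0.1 0 0 0 1" --squeeze 60

```text
clock: 6.58
tool_pos: [0.6228, -0.0687, 0.17]
tcp_rot: [0.003, 0.826, 0.564, 0.002]
contact_force: [-0.1, 0.2, -3.4]
width: 0.686
```

```bash
python3 -c "
from h import *
go(.5847,.1179,.168,1.197+.338)
S=[]
for n in('side','scene'):
  d=env.get_image(n);s=env.state();x,y=proj(d,s['tool_pos']).astype(int)
  cv2.imwrite('pics/%s6.png'%n,cv2.resize(d['frame'][y-60:y+60,x-80:x+80],(800,600)))
  P=cloud(d).reshape(-1,3);r=P-s['tool_pos'];m=(np.linalg.norm(r[:,:2],axis=1)<.055)
  h=r[m,2];q=r[m&(r[:,2]<-.005)&(r[:,2]>-.07)];S.append(q)
  print(n,len(q),q[:,2].min(),cv2.minAreaRect(q[:,:2].astype(np.float32)));a=r[m&(r[:,2]<-.03)&(r[:,2]>-.1)];print(a[:,2].min())
q=np.vstack(S)[:,:2];print(cv2.minAreaRect(q.astype(np.float32)))
np.save('s6.npy',np.vstack(S))
"
```

```text
t 6.58 pos [ 0.6228 -0.0687  0.17  ] yaw 1.1973 w 0.686 F [-0.1  0.2 -3.4] M [-0.04 -0.01 -0.05] j [-0.32  0.17  0.09  1.48  0.    0.06]
rel [ 0.1598 -0.1036  0.0014] [ 0.0067  0.0006 -0.3377]
side 777 -0.06498198596083461 ((-0.014384055510163307, -0.017131909728050232), (0.04456861689686775, 0.08708968758583069), 48.91632080078125)
-0.06498198596083461
scene 610 -0.06552117744899384 ((0.015985026955604553, 0.014850262552499771), (0.044314611703157425, 0.08642600476741791), 45.04082489013672)
-0.06552117744899384
((0.0012084618210792542, -0.0017017796635627747), (0.06811778992414474, 0.06793174147605896), 2.1290283203125)
```

View pics/side6.png

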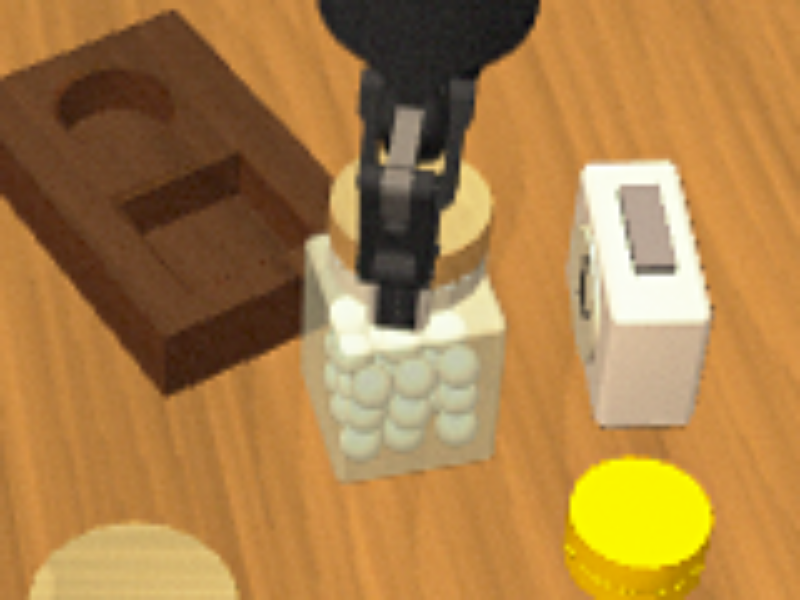

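Call:
drive_tool --rows "0.05 -0.035 0 0.007 0 -0.1 1; 0.1 -0.07 0 0.007 0 -0.2 1; 0.14 -0.095 0 0.007 0 -0.3 1; 0.16 -0.104 0 0.007 0 -0.337 1; 0.16 -0.104 0 0.007 0 -0.337 1; 0.16 -0.104 0 0.007 0 -0.337 1"

```text
clock: 7.42
tool_pos: [0.582, 0.1182, 0.1646]
tcp_rot: [-0.003, 0.72, 0.694, -0.002]
contact_force: [0.2, 0.1, -2.2]
width: 0.686
```

```bash
cat > m.py <<'E'
from h import *
from scipy.optimize import least_squares
def jar(zlo,zhi,c0):
    out=[]
    for n in('side','scene'):
        d=env.get_image(n);P=cloud(d).reshape(-1,3)
        q=P[(np.linalg.norm(P[:,:2]-c0,axis=1)<.05)&(P[:,2]>zlo)&(P[:,2]<zhi)];out.append(q)
    return out
def fit(q,c0,y0):
    def f(p):
        c,s=np.cos(p[2]),np.sin(p[2]);l=(q[:,:2]-p[:2])@np.array([[c,-s],[s,c]])
        return np.abs(l).max(1)-.032
    return least_squares(f,[*c0,y0],loss='soft_l1',f_scale=.001).x
E
python3 -c "
from m import *
go(.5847,.1179,.168,1.197+.338)
s=env.state();c0=s['tool_pos'][:2];J=jar(.11,.168,c0)
for q in J+[np.vstack(J)]: print(len(q),q[:,2].min(),fit(q,c0,.37))
a=np.vstack(J)
for lo in(.11,.13,.15): print(fit(a[(a[:,2]>lo)&(a[:,2]<lo+.02)],c0,.37))
"
cat > well.py <<'E'
from h import *
# well: hole boundary via dark edges: use depth of walls of the well (z .012-.034) in each camera
Q=[np.load(n+".npz")["P"].reshape(-1,3) for n in("scene","side")]
th=.370;Rm=np.array([[np.cos(th),np.sin(th)],[-np.sin(th),np.cos(th)]])
for q in Q:
    l=(q[:,:2]-[.5695,.157])@Rm.T
    m=(np.abs(l[:,0])<.045)&(l[:,1]<.0)&(l[:,1]>-.085)&(q[:,2]>.014)&(q[:,2]<.034)
    w=l[m]
    for a in(0,1):
        h,e=np.histogram(w[:,a],45,(-.09,.045));i=np.argsort(h)[-3:];print('xy'[a],[(e[j].round(4)+.0015,h[j]) for j in i], end=' ')
    print(len(w))
    A=w[w[:,0]<-.028];B=w[w[:,0]>.028];C=w[w[:,1]<-.07];D=w[w[:,1]>-.014]
    print([ (len(k),np.median(k,0).round(4)) for k in(A,B,C,D)])
    # outer sides
    l2=l[(q[:,2]>.008)&(q[:,2]<.032)]
    for k,mm in dict(xm=(np.abs(l2[:,0]+.06)<.01)&(np.abs(l2[:,1])<.08),xp=(np.abs(l2[:,0]-.06)<.01)&(np.abs(l2[:,1])<.08),ym=(np.abs(l2[:,1]+.095)<.01)&(np.abs(l2[:,0])<.05),yp=(np.abs(l2[:,1]-.095)<.01)&(np.abs(l2[:,0])<.05)).items():
        if mm.sum()>20:
            p=l2[mm];a=0 if k[0]=='x' else 1;print(k,mm.sum(),np.polyfit(p[:,1-a],p[:,a],1).round(4))
E
python3 well.py
```

```text
t 7.42 pos [0.582  0.1182 0.1646] yaw 1.5334 w 0.686 F [ 0.2  0.1 -2.2] M [ 0.02 -0.    0.02] j [-0.02  0.09 -0.01  1.48  0.    0.02]
rel [-0.0002  0.0026 -0.0034] [-0.0077 -0.0007 -0.0016]
777 0.11011223898604518 [0.58053213 0.11838441 0.36868038]
590 0.11010072397846951 [0.58035808 0.11659769 0.36788763]
1367 0.11010072397846951 [0.5802545  0.11786283 0.3667711 ]
[0.58006473 0.11789415 0.36566036]
[0.58033544 0.11791379 0.36640509]
[0.58034935 0.1177945  0.36817503]
x [(np.float64(-0.0375), np.int64(22)), (np.float64(-0.0315), np.int64(30)), (np.float64(-0.034499999999999996), np.int64(104))] y [(np.float64(-0.0615), np.int64(11)), (np.float64(-0.0225), np.int64(11)), (np.float64(-0.0075), np.int64(49))] 211
[(157, array([-0.0345, -0.0405])), (0, array([nan, nan])), (9, array([-0.0338, -0.0723])), (63, array([-0.0134, -0.0081]))]
xp 399 [-0.0013  0.0597]
ym 53 [-0.0002 -0.0949]
x [(np.float64(0.0285), np.int64(10)), (np.float64(0.0315), np.int64(13)), (np.float64(0.0345), np.int64(76))] y [(np.float64(-0.0105), np.int64(15)), (np.float64(-0.0045000000000000005), np.int64(46)), (np.float64(-0.0075), np.int64(86))] 237
[(4, array([-0.0287, -0.0069])), (97, array([ 0.0342, -0.0319])), (0, array([nan, nan])), (150, array([ 0.0067, -0.0067]))]
xm 232 [-0.0009 -0.0595]
ym 270 [-0.0006 -0.0936]
  return _methods._mean(a, axis=axis, dtype=dtype,
  ret = um.true_divide(
```

```bash
python3 -c "
from m import *
go(.5862,.1188,.115,1.5355)"
```

```text
t 7.53 pos [0.5825 0.1178 0.1653] yaw 1.5326 w 0.685 F [-0.   0.8 -2.8] M [ 0.01 -0.02  0.02] j [-0.02  0.09 -0.01  1.48  0.    0.02]
rel [0.0011 0.004  0.0503] [-0.0067 -0.0008 -0.0029]
```

Call:
drive_tool --rows "0.001 0.004 0.02 -0.008 0 -0.003 1; 0.001 0.004 0.045 -0.008 0 -0.003 1; 0.001 0.004 0.05 -0.008 0 -0.003 1; 0.001 0.004 0.05 -0.008 0 -0.003 1"

```text
clock: 8.02
tool_pos: [0.5862, 0.1182, 0.1154]
tcp_rot: [0.0, 0.72, 0.694, 0.001]
contact_force: [0.8, 0.1, -2.7]
width: 0.685
```

```bash
python3 -c "
from m import *
go(.5862,.1188,.080,1.5355)
s=env.state();c0=s['tool_pos'][:2];J=jar(.055,.12,c0)
for q in J+[np.vstack(J)]: print(len(q),fit(q,c0,.37))
for n in('side','scene'):
  d=env.get_image(n);x,y=proj(d,s['tool_pos']-[0,0,.04]).astype(int)
  cv2.imwrite('pics/%s7.png'%n,cv2.resize(d['frame'][y-45:y+45,x-60:x+60],(800,600)))
"
```

```text
t 8.03 pos [0.5862 0.1182 0.1154] yaw 1.5348 w 0.685 F [ 0.8  0.1 -2.7] M [-0.04  0.01 -0.  ] j [-0.02  0.1  -0.09  1.38  0.    0.02]
rel [ 0.0006 -0.      0.0354] [ 0.0009 -0.0008 -0.0007]
799 [0.58491305 0.11829699 0.36659446]
607 [0.58488617 0.11696517 0.36697624]
1406 [0.58476928 0.11788431 0.36626585]
```

View pics/side7.png

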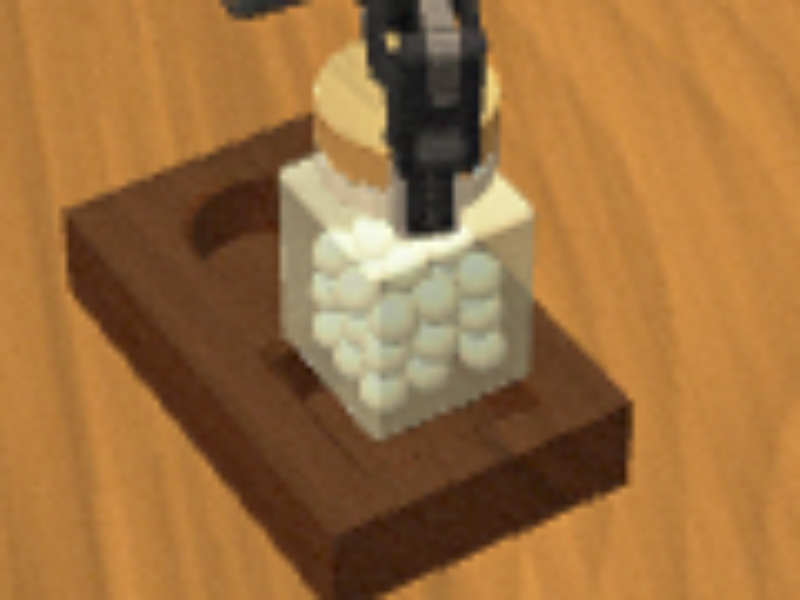

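The jar's square is lined up over the well, within about 0.6 mm and 0.003 rad. Lowering it in.

Call:
drive_tool --rows "0.0005 0 0.012 0 0 -0.002 1; 0.0005 0 0.022 0 0 -0.002 1; 0.0005 0 0.03 0 0 -0.002 1; 0.0005 0 0.035 0 0 -0.002 1; 0.0005 0 0.038 0 0 -0.002 1; 0.0005 0 0.038 0 0 -0.002 1"

```text
clock: 8.98
tool_pos: [0.5872, 0.1191, 0.0788]
tcp_rot: [0.001, 0.719, 0.695, 0.002]
contact_force: [0.1, 0.0, 0.2]
width: 0.68
```

```bash
python3 -c "
from m import *
go(.5862,.1188,.0776,1.5355)
s=env.state();c0=s['tool_pos'][:2];J=jar(.043,.085,c0)
for q in J+[np.vstack(J)]: print(len(q),fit(q,c0,.37))
for n in('side','scene'):
  d=env.get_image(n);x,y=proj(d,s['tool_pos']).astype(int);P=cloud(d)
  q=P[np.linalg.norm(P[...,:2]-c0,axis=-1)<.05];q=q[q[:,2]>.06];h,e=np.histogram(q[:,2],np.arange(.06,.15,.004));print(h,e[[0,-1]])
  cv2.imwrite('pics/%s8.png'%n,cv2.resize(d['frame'][y-45:y+45,x-60:x+60],(800,600)))
"
```

```text
t 8.97 pos [0.5872 0.1191 0.0788] yaw 1.5375 w 0.68 F [0.1 0.  0.2] M [ 0.    0.28 -0.02] j [-0.02  0.12 -0.14  1.31  0.    0.02]
rel [-0.0004 -0.001   0.0012] [ 0.0035 -0.0008  0.002 ]
514 [0.58614194 0.11997422 0.36884176]
388 [0.58554411 0.11861081 0.37360317]
902 [0.58565326 0.11951769 0.36762154]
[ 41  45  60  42  50  52  81 152   9   6  25  25  37  35  33  30  43 123
  25   1   0   4] [0.06  0.148]
[ 34  33  32  38  39  49 124  91   3  14  24  44  41  39  51  48 160 270
  40  12  25  36] [0.06  0.148]
```

View pics/side8.png

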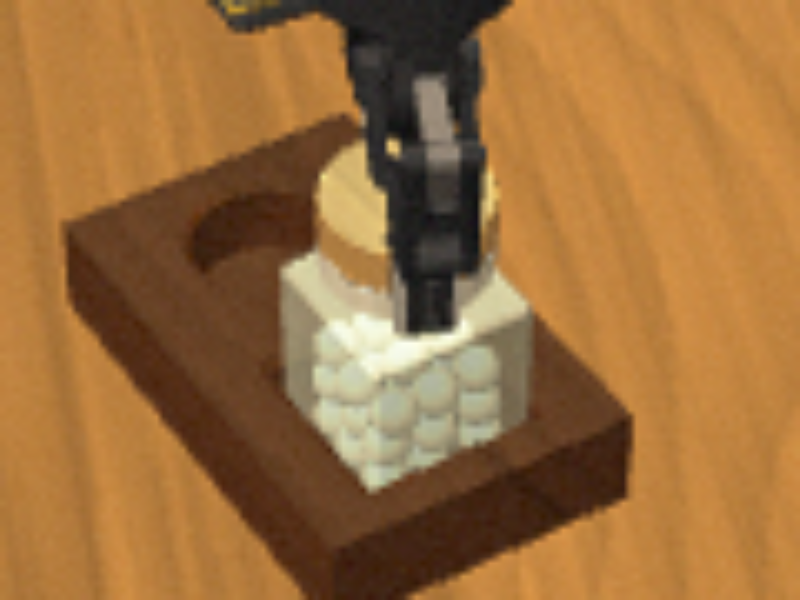

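Call:
drive_tool --rows "0 0 0 0 0 0 0; 0 0 0 0 0 0 0; 0 0 0 0 0 0 0; 0 0 0 0 0 0 0; 0 0 -0.005 0.004 0 0 0; 0 0 -0.005 0.004 0 0 0; 0 0 -0.005 0.004 0 0 0"

```text
clock: 10.05
tool_pos: [0.5873, 0.1192, 0.0839]
tcp_rot: [-0.0, 0.719, 0.695, 0.0]
contact_force: [1.0, 0.2, 0.2]
width: 0.998
```

```bash
python3 -c "
from m import *
d=env.get_image('wrist');P=cloud(d);cv2.imwrite('pics/w9.png',d['frame'])
q=P[(P[...,2]>.122)&(P[...,2]<.134)&(np.linalg.norm(P[...,:2]-[.585,.119],axis=-1)<.045)]
print(len(q),q[:,2].mean(),cv2.minEnclosingCircle(q[:,:2].astype(np.float32)))
J=jar(.043,.085,[.585,.119])
for q in J+[np.vstack(J)]: print(len(q),fit(q,[.585,.119],.37))
J=jar(.085,.095,[.585,.119]);print([np.median(q[:,2]) for q in J])
J=jar(.123,.135,[.585,.119]);print([(np.median(q[:,2]),cv2.minEnclosingCircle(q[:,:2].astype(np.float32))) for q in J])
go(.5862,.1188,.083,1.5355)
"
```

```text
29197 0.12828572545514078 ((0.5850524306297302, 0.11899954080581665), 0.045025601983070374)
525 [0.58604249 0.1210852  0.37103872]
432 [0.58558746 0.11973116 0.37693211]
957 [0.58567712 0.12063728 0.37549673]
[np.float64(0.08826515060288576), np.float64(0.08723292289783502)]
[(np.float64(0.12941750042716624), ((0.5841450691223145, 0.11691314727067947), 0.047139596194028854)), (np.float64(0.12814032009690596), ((0.595262885093689, 0.11908958852291107), 0.04824014753103256))]
t 10.4 pos [0.5871 0.1192 0.0837] yaw 1.5375 w 1.001 F [-0.3 -0.5 -0.5] M [-0.03 -0.01  0.03] j [-0.02  0.12 -0.13  1.32  0.    0.01]
rel [-0.0004 -0.0009  0.0007] [-0.0008 -0.0009  0.002 ]
```

View pics/w9.png

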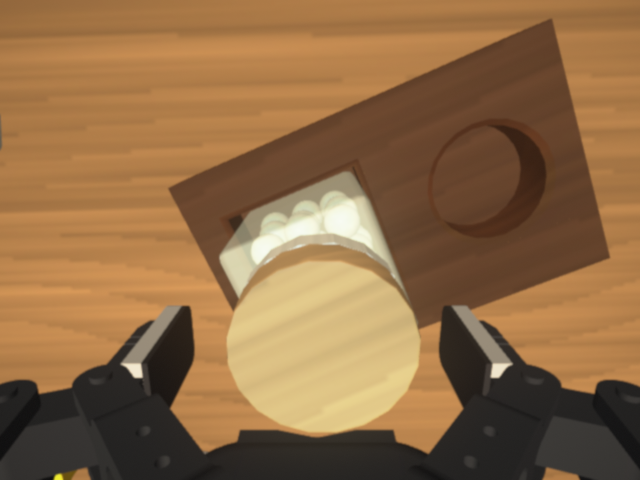

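The jar is seated: cap top at 0.128 m, shoulder at 0.088 m. The cap at (324,340) sits about 1–2 mm right of the midpoint between the pads, so I'll adjust slightly and regrip higher, clear of the shoulder.

Call:
drive_tool --rows "0.001 -0.001 0 0 0 0 0; 0.001 -0.001 0 0 0 0 1; 0.001 -0.001 0 0 0 0 1; 0.001 -0.001 0 0 0 0 1; 0.001 -0.001 0 0 0 0 1; 0.001 -0.001 0 0 0 0 1; 0.001 -0.001 0 0 0 0 1" --squeeze 90

```text
clock: 11.28
tool_pos: [0.5863, 0.1204, 0.0843]
tcp_rot: [-0.0, 0.719, 0.695, 0.0]
contact_force: [-1.8, 1.7, 5.2]
width: 0.677
```

```bash
python3 -c "
from m import *
go(.5862,.1188,.083,1.5355)
"
```

```text
t 11.28 pos [0.5863 0.1204 0.0843] yaw 1.5377 w 0.677 F [-1.8  1.7  5.2] M [ 0.26  0.36 -0.05] j [-0.02  0.12 -0.13  1.32  0.    0.02]
rel [-0.0016 -0.0001  0.0013] [-0.0001 -0.0012  0.0022]
```

Call:
drive_tool --rows "0 0 0 0 0 -0.15 1; 0 0 -0.0005 0 0 -0.3 1; 0 0 -0.0005 0 0 -0.45 1; 0 0 -0.001 0 0 -0.6 1; 0 0 -0.001 0 0 -0.6 1" --squeeze 90

```text
clock: 11.9
tool_pos: [0.5864, 0.1202, 0.0855]
tcp_rot: [-0.0, 0.482, 0.876, 0.001]
contact_force: [-0.8, -0.4, 3.8]
width: 0.677
```

```bash
python3 -c "
from m import *
go(.586,.120,.083,1.5355)
J=jar(.043,.085,[.585,.119])
for q in J+[np.vstack(J)]: print(len(q),fit(q,[.585,.119],.37))
d=env.get_image('wrist');cv2.imwrite('pics/w10.png',d['frame'])
"
```

```text
t 11.9 pos [0.5864 0.1202 0.0855] yaw 2.1366 w 0.677 F [-0.8 -0.4  3.8] M [-0.03  0.16  0.  ] j [-0.02  0.12 -0.13  1.33  0.   -0.58]
rel [ 0.     -0.0005  0.0025] [ 5.000e-04 -1.000e-03  6.011e-01]
525 [0.58572536 0.11930305 0.39997359]
406 [0.58537571 0.1181082  0.39089871]
931 [0.58545407 0.1188485  0.39406733]
```

View pics/w10.png

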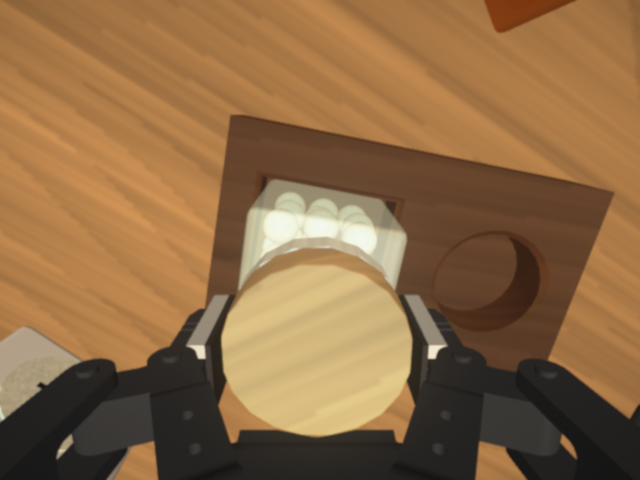

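The cap grain keeps its angle relative to the gripper, so the cap is turning with it. The jar turned only about 0.02 rad before the well stopped it. Continuing.

Call:
drive_tool --rows "0 0 0 0 0 -0.15 1; 0 0 -0.0005 0 0 -0.3 1; 0 0 -0.0005 0 0 -0.45 1; 0 0 -0.001 0 0 -0.6 1; 0 0 -0.001 0 0 -0.75 1; 0 0 -0.001 0 0 -0.75 1; 0 0 -0.001 0 0 -0.75 1" --squeeze 90

```text
clock: 12.92
tool_pos: [0.5865, 0.1205, 0.0864]
tcp_rot: [0.0, 0.13, 0.992, 0.001]
contact_force: [-1.0, 0.5, 3.9]
width: 0.675
```

```bash
python3 -c "
from m import *
go(.586,.120,.083,2.886)
J=jar(.043,.085,[.585,.119])
for q in J+[np.vstack(J)]: print(len(q),fit(q,[.585,.119],.37))
d=env.get_image('wrist');cv2.imwrite('pics/w11.png',d['frame'])
"
```

```text
t 12.93 pos [0.5865 0.1205 0.0864] yaw 2.8808 w 0.675 F [-1.   0.5  3.9] M [ 0.02  0.23 -0.01] j [-0.02  0.12 -0.13  1.33  0.   -1.33]
rel [ 0.0003 -0.0006  0.0034] [ 0.0014 -0.     -0.0052]
529 [0.58566579 0.1194615  0.40169058]
421 [0.58527726 0.11789009 0.40042658]
950 [0.58535568 0.11887516 0.3996783 ]
```

View pics/w11.png

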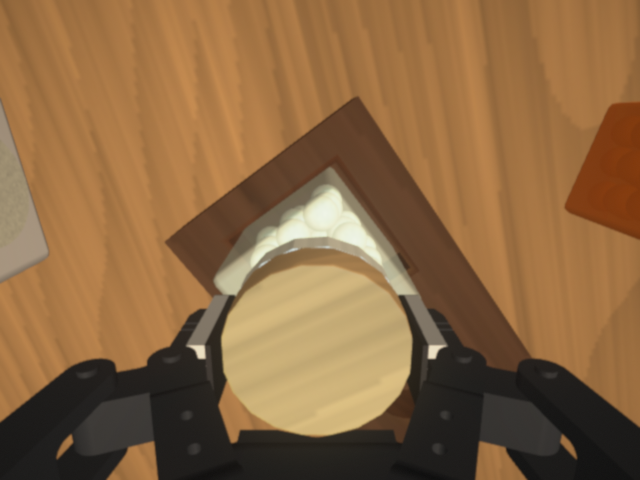

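Call:
drive_tool --rows "0 0 -0.003 0 0 0 1; 0 0 -0.006 0 0 0 1; 0 0 -0.009 0 0 0 1; 0 0 -0.012 0 0 0 1; 0 0 -0.012 0 0 0 1; 0 0 -0.012 0 0 0 1"

```text
clock: 13.82
tool_pos: [0.5865, 0.1204, 0.0984]
tcp_rot: [0.0, 0.129, 0.992, 0.001]
contact_force: [-0.4, 0.2, 0.1]
width: 0.674
```

```bash
python3 -c "
from m import *
go(.586,.120,.113,2.886)
J=jar(.043,.085,[.585,.119]);q=np.vstack(J);print(fit(q,[.585,.119],.37))
for q in jar(.08,.15,[.585,.119]):
  print(np.histogram(q[:,2],np.arange(.08,.151,.005))[0])
d=env.get_image('scene');s=env.state();x,y=proj(d,s['tool_pos']).astype(int)
cv2.imwrite('pics/s12.png',cv2.resize(d['frame'][y-45:y+45,x-60:x+60],(800,600)))
"
```

```text
t 13.82 pos [0.5865 0.1204 0.0984] yaw 2.8828 w 0.674 F [-0.4  0.2  0.1] M [-0.04 -0.06  0.03] j [-0.02  0.11 -0.11  1.35  0.   -1.33]
rel [ 0.0003 -0.0005 -0.0146] [ 0.0013 -0.0001 -0.0032]
[0.5851943  0.11882402 0.40460693]
[ 70 237  73  22  27  23  17  40  53  59  70  64 351 117]
[ 83 219  29   3   7   0  14  14  29  28  34  39 188  31]
```

View pics/s12.png

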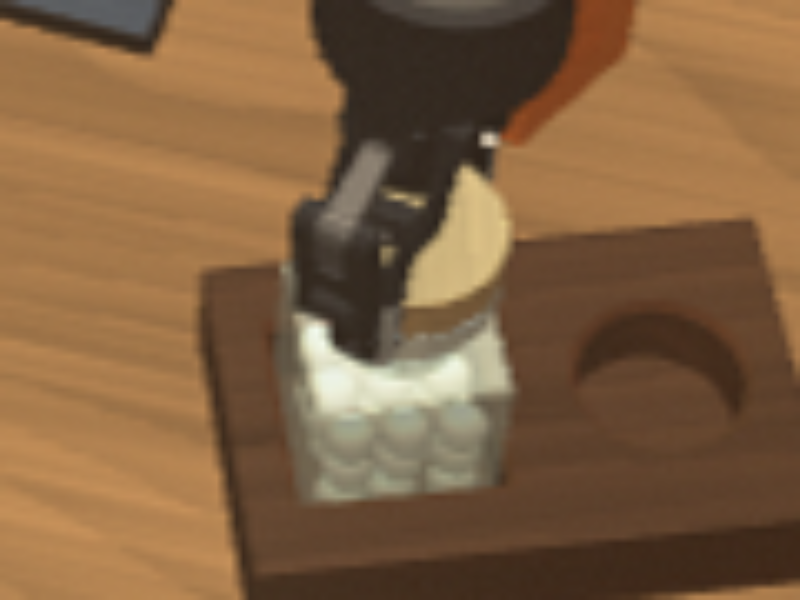

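The cap came free: its top is now at about 0.142 m while the jar's shoulder stays at 0.088 m. Raising it to about 2.5 cm above the mouth.

Call:
drive_tool --rows "0 0 -0.008 0 0 0 1; 0 0 -0.016 0 0 0 1; 0 0 -0.024 0 0 0 1; 0 0 -0.024 0 0 0 1; 0 0 -0.024 0 0 0 1; 0 0 -0.024 0 0 0 1"

```text
clock: 14.82
tool_pos: [0.5862, 0.1204, 0.1219]
tcp_rot: [-0.0, 0.129, 0.992, 0.001]
contact_force: [0.0, 0.2, -0.9]
width: 0.678
```

```bash
python3 -c "
from m import *
go(.586,.120,.123,2.886)
J=jar(.043,.085,[.585,.119]);q=np.vstack(J);print(fit(q,[.585,.119],.37))
for q in jar(.08,.185,[.585,.119]):
  print(np.histogram(q[:,2],np.arange(.08,.186,.005))[0])
d=env.get_image('wrist');P=cloud(d);q=P[230:430,250:390].reshape(-1,3)
q=q[(q[:,2]>.15)&(q[:,2]<.18)&(np.linalg.norm(q[:,:2]-[.585,.119],axis=1)<.028)];c=q.mean(0);n=np.linalg.svd(q-c,full_matrices=False)[2][2];print('cap top',c,'tilt',np.arccos(abs(n[2])))
Pd=[]
d=env.get_image('side');s=env.state();x,y=proj(d,s['tool_pos']).astype(int)
cv2.imwrite('pics/s13.png',cv2.resize(d['frame'][y-60:y+60,x-80:x+80],(800,600)))
cv2.imwrite('pics/side13.png',d['frame'])
print(s['dq'].round(4))
"
```

```text
t 14.82 pos [0.5862 0.1204 0.1219] yaw 2.8828 w 0.678 F [ 0.   0.2 -0.9] M [ 0.05 -0.03 -0.  ] j [-0.02  0.1  -0.08  1.39  0.   -1.33]
rel [ 0.     -0.0004 -0.0011] [ 0.0011 -0.0008 -0.0032]
[0.58518092 0.11885346 0.39986962]
[ 76 231  78  25  33 134  48   4   0   0   1  23  47  57  61  70  85 405
  48  25  19]
[109 248  41  18  48  62  22   0   0   0   1  15  23  25  31  38  91 157
  15  10   6]
cap top [0.58423038 0.11735683 0.16628028] tilt 0.01880278014722225
[-0.0004 -0.0002 -0.0003 -0.0004  0.0012 -0.0001]
```

View pics/s13.png

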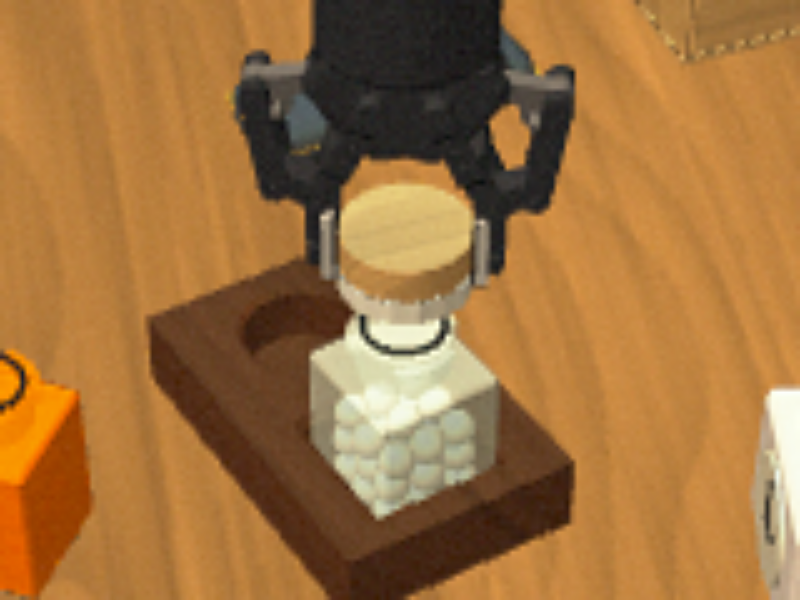

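View pics/side13.png

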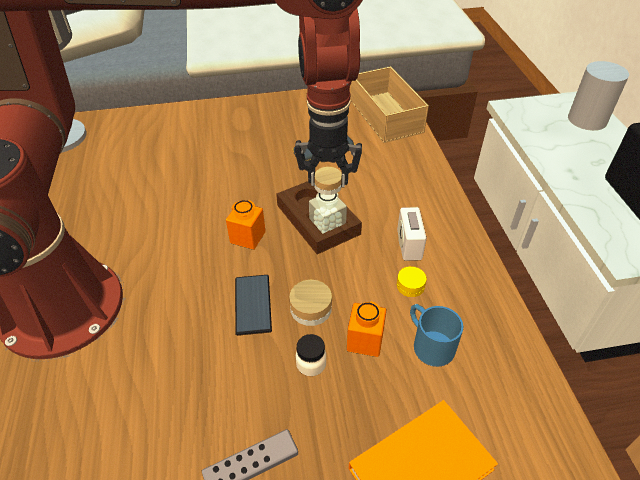

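The jar stands seated in the well with an open mouth at about (328,200). The cap is held level above it, with its top at 0.166 m and its lower edge about 2.6 cm above the mouth. The bystanders are where they started. Handing in.

```bash
python3 -c "
from cell import env
print(env.job_done())"
```

```text
the job is handed in; nothing more can be done
None
```

I put the clear jar in the square well and unscrewed its cap by turning the gripper about 1.34 rad anticlockwise. I handed in with the cap still held over the open mouth, at about 15 s of the 42 s allowed.

**Last checks:**
- **Jar:** its shoulder stayed at 0.088 m while the cap lifted, so it was down on the well floor. It sits about 1 mm from my estimate of the well centre.
- **Cap:** its top is at 0.166 m, which puts its lower edge about 26 mm above the mouth. It is about 2 mm from the jar's axis, tilted about 0.02 rad, and the arm was still.
- **Bystanders:** those visible in the last side picture are where they started. I compared them by eye, not by measurement.

**What went wrong or disagreed:**
- **First grasp:** the fingers closed on top of the cap, pressing with about 7 N. The pads sat roughly 35 mm farther back than the reported tool position implied. I measured this with the wrist camera, went lower, and nothing was displaced.
- **Jar measurements:** the two fixed cameras differed by 1–2 mm on the jar's position. After I opened the fingers to regrip, it read about 2.4 mm from the well centre.

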